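Switch on a key-interlocked bench power unit

ROBOT

A 7-joint arm with a two-finger parallel gripper is mounted at the origin on the work surface. World frame = base frame: x ahead of the robot, y to its left, z up, the work surface at z = 0. Lengths are in mm, angles in rad, forces in N, time in s.
With the tool pointing down it reaches from about 375 to 925 mm from the base axis. Payload 3.1 kg.
Tool frame: the origin (TCP) lies between the finger pads; the fingertips stand 14 mm ahead of it and the grasp point (between the pads) lies 5 mm behind it; y points along the fingers, z is the direction in which the jaws open and shut, and the axes are right-handed (so a half turn about y gives the same grasp; the last joint's range is limited). The gripper opens to 85 mm and grips with 20 to 120 N. Pads are 22 mm wide; open, the fingers measure 114 mm over their backs; the gripper's body (76 mm by 85 mm) begins 54 mm behind the grasp point. The pads swing forward as they close: fully open they stand 13 mm farther back than shut.
Start: joints at [-1.267, 0.383, 0.044, 1.598, -0.018, 1.161, -0.05], TCP at [254.178, 598.245, 245.269] pointing down, gripper open.
Joint ranges: [-2.61, 2.61], [-0.41, 2.15], [-1.48, 1.57], [0, 2.5], [-1.57, 4.71], [0.05, 1.97], [-2.85, 2.85]. Speed limits (rad/s): [2.79, 2.79, 3.14, 3.14, 3.14, 3.14, 3.14].

INTERFACE

Orientations are given as a unit quaternion [x, y, z, w].
In Python, from station import status, eyes, workorder gives the robot as it stands.
- The arm moves only by the tool arm_command, never from a script. Its argument "series" is a list of rows, each an object of numbers: "grip": the closure, from 0 (fully open) to 1 (shut); "x", "y", "z": the shift along the tool's x, y, z in cm; "ax", "ay", "az": the turn, a rotation vector about the tool's x, y, z in rad. In form: [{"grip": .., "x": .., "y": .., "z": .., "ax": .., "ay": .., "az": ..}, ...]. A call has 1 to 12 rows; each row is the pose to reach, as a shift and turn from the pose commanded when the call began, along the tool's axes at that moment; what a row does not reach only later rows make up. A row lasts 1/8 s, in which the tool goes at most 62.5 mm and 10.7 degrees, less where a joint would pass 70% of its speed; a pose out of reach is approached as far as the arm can. A call with a gripper value outside its range is refused whole. The fingers move at their own pace and stop on an object; the grip force is fixed at half the most. Time passes only in rows, so rows that repeat a pose let the fingers close. It gives the time, the measured TCP pose, the force and the opening at its end, in the units of the state.
- status.get_obs(): the state, without advancing time (a new reading comes with each control period).
- eyes.camera(name): name is "side" or "top"; returns the picture (400x640x3 uint8, red, green, blue); there is no depth.
- eyes.calibration(name): a dict with "camera_matrix" (3x3 intrinsics, pixels), "R" (3x3) and "t" (3): a world point X has camera coordinates R X + t. Camera axes: x right, y down, z forward; pixel columns grow to the right and rows downward; lengths in mm; the calibration is good to about 2 mm. A picture is of the moment at which its call begins. calibration takes no time and is no camera call.
- workorder.hand_in(): hands the job in, once; it reports no verdict.
The state is a dict: "t": time; "joints": joint angles; "qvel": joint speeds; "effort": joint torques, N m; "ee_pos": TCP position; "orientation": TCP orientation; "contact_force": force on the tool from outside, world axes, zero at the start; "moment": the same for the moment, N m; "grip_width": opening from 0.0 (shut) to 1.0 (fully open).
Only numpy, scipy, OpenCV 4.12 (cv2) and the standard library are available. Lean on these libraries where they do the work, as an engineer would, in place of code of your own. Each camera call takes 0.05 s, during which the arm holds its last target. There are 200 camera calls.

TASK

Switch on the bench power unit: turn the key in its lock clockwise until it comes up against its stop, so that the bolt is drawn right out of the isolator's collar, then turn the isolator's bar handle clockwise to its stop, a quarter turn, and let go. Feel for both stops: force neither the key, the bolt nor the handle, and leave the adaptor, the craft pen and the scissors where they lie.

Things in the scene. Friction and masses are not known exactly. Their poses are not given: they have to be found in the camera images.
- panel: Sloped aluminium top of the bench power unit, a grey steel console 220 mm deep, 320 wide, 55 high in front, 114 at the back, fixed to the table. Origin: centre of its surface. z: out of the panel (15 deg off vertical, towards the robot's side), x: up the slope, y: along it to the left. Key axis at x -15, y +55 mm; isolator axis at x -15, y -55 mm. Flush dark sockets along the upper edge.
- lock: Cast aluminium lock case on the panel, 66 (x) x 56 (y) x 26 mm high, holding the key; origin on the key's axis at the panel's surface, axes as the panel's. The end stop of the bolt is inside it, unseen.
- key_grip (a point): Centre of the grip of the steel key, on its turning axis, 55 mm above the panel. The key is a flat upright bow 36 mm long (this point's x), 10 mm thick (y), from 38 to 64 mm above the panel, on a round 11 mm stem; around the stem a 28 mm ring ends 29 mm above the panel. z: the turning axis, as the panel's z.
- key (a joint): Key angle in rad, 0 at the start, growing clockwise from above, against a drag of 0.06 N m. It draws the bolt 12 mm per rad until the bolt meets its stop in the case, at 0.65 to 1.5 rad: where is screw-set and differs on each unit. Only the last 0.08 rad before the stop free the isolator. Past contact the torque climbs about 3 N m per rad; 0.3 N m over the drag (25 N on the stop) is too much.
- bolt: Steel block in the lock case that the key draws along the panel's +y; origin at the start on the key's axis at the panel's surface. It carries the bolt, a steel bar 12 mm wide, 10 high, 8 to 18 mm above the panel, sticking out of the lock's right side into the collar's slot. How far the bar stands out differs on each unit by up to 5 mm either way; this pose does not tell it.
- isolator_grip (a point): Centre of the grip of the isolator's black bar handle, on its turning axis (z, as the panel's z), 50 mm above the panel. The bar is 66 mm long (this point's y), 14 mm thick (x), from 23 to 58 mm above the panel, on a 34 mm round boss up to 24 mm. Off: the bar lies along the panel's y, white line towards the lock. On: along the panel's x, line up the slope.
- isolator (a joint): Angle of the isolator in rad: 0 off (play of about 0.04 either way in the slot), growing clockwise seen from above; on is 1.57, where the collar's lug meets the stop pin. It turns against a steady drag of about 0.22 N m.
- collar: Dark steel collar under the isolator's handle and turning with it: radius 34 mm, 8 to 18 mm above the panel, with one 15 mm wide slot that holds the bolt when off, and a lug. Origin on the isolator's axis at the panel's surface.
- pin: Steel stop pin, 8 mm diameter, 19 mm high, fixed to the panel 37.5 mm from the isolator's axis; the collar's lug comes up hard against it when the isolator is on. Origin at its foot.
- adaptor: Black plug-in mains adaptor 72 x 46 x 30 mm with two brass blades, loose on the table beside the console, to be left alone; origin under its middle
- craft_pen: Light-blue 3D craft pen 190 mm long, 28 mm high, loose on the table beside the console, to be left alone; origin under its middle
- scissors: Pair of scissors 175 mm long with black grips, 9 mm high, loose on the table beside the console, to be left alone; origin under its middle

How it is judged (in metres and radians):
On the way, in this order (a step that is already met when the one before it is completed fails the run):
1. the key is turned home: the bolt rests against the stop in the lock, with 2 N or more (contact force between bolt and lock above 2 N and value of joint key above 0.55 rad), for 0.05 s.
2. the isolator is turned on, to within 0.1 rad of a quarter turn (value of joint isolator above 1.47 rad), for 0.2 s.
At the end, for the whole second after the job is handed in: The isolator stands on, at 1.57 rad within 0.1; the key is still turned home (more than 0.5 rad, where the collar traps the bolt); both are let go and at rest (value of joint isolator between 1.47 and 1.65 rad and value of joint key above 0.5 rad and velocity of joint isolator between -0.05 and 0.05 rad/s and velocity of joint key between -0.05 and 0.05 rad/s); the robot touches nothing.
It fails at once if the key is forced: more than 25 N between the bolt and its stop in the lock (contact force between bolt and lock above 25 N).
It fails at once if the isolator is forced against the bolt: more than 25 N between collar and bolt (contact force between collar and bolt above 25 N).
It fails at once if the isolator is forced against its stop: more than 25 N between collar and pin (contact force between collar and pin above 25 N).
It fails at once if the adaptor, the craft pen or the scissors are moved by more than 20 mm (distance of any of adaptor, craft_pen, scissors from where it was at the start of the episode above 0.02 m).
It also fails if it takes over 72 s, if anything falls off the work surface, if the arm or the gripper's body presses on something with over 40 N, if the wrist force passes 120 N, or if a joint passes its speed limit or range.

## Working session

There is one attempt and no reset: what is moved stays moved. The work goes in short steps, Python scripts to look and compute and a tool call to move; the robot and the scene stay as the last step left them, time stands still between calls to the robot, and variables do not carry over. Pictures are saved under pics/ and viewed, about 8 in all and at most 12, crops included, and the job is handed in when it is done.

Besides the shell and the picture viewer there is one more tool, called after "Call:" as name(argument=value, ...), one argument or row to a line, values as JSON. arm_command: Moves the arm, as the interface text tells. Its arguments: {"type":"object","properties":{"series":{"type":"array"}},"required":["series"]}

```bash
mkdir -p pics; ls
python3 - <<'E'
from station import status, eyes, workorder
import cv2, json
for n in("top","side"):
    cv2.imwrite(f"pics/{n}0.png",eyes.camera(n)[:,:,::-1]); c=eyes.calibration(n); print(n,c)
print(status.get_obs())
E
```

```text
pics
top {'camera_matrix': array([[430.12423154,   0.        , 318.39172771],
       [  0.        , 430.12423154, 195.89004131],
       [  0.        ,   0.        ,   1.        ]]), 'R': array([[-0.00225943, -0.999882  , -0.01519506],
       [-0.99780959,  0.00325882, -0.06607117],
       [ 0.06611289,  0.01501249, -0.99769921]]), 't': array([  26.80534783,  558.30432895, 1240.77136617])}
side {'camera_matrix': array([[431.09535339,   0.        , 316.95137384],
       [  0.        , 431.09535339, 195.84173422],
       [  0.        ,   0.        ,   1.        ]]), 'R': array([[ 0.7738788 , -0.63322612, -0.01167416],
       [-0.49642441, -0.59503804, -0.63205422],
       [ 0.39328667,  0.4949287 , -0.77483623]]), 't': array([-400.64428585,  345.48001087,  955.04176404])}
{'t': 0.1, 'joints': array([-1.26678484,  0.38377474,  0.04383377,  1.59943485, -0.01787514,
        1.16118331, -0.04994255]), 'qvel': array([ 0.00055612, -0.00238752,  0.00053624, -0.00288754, -0.00081997,
        0.00225904,  0.00024502]), 'effort': array([ 2.48189637e-03, -4.34726357e+01,  1.02922909e+00, -2.50456345e+01,
        1.08469668e-02,  5.38480570e-03,  1.50604546e-05]), 'ee_pos': array([253.88790345, 597.46858796, 243.99049566]), 'orientation': array([ 0.69373036, -0.14120873,  0.14097282, -0.69204403]), 'contact_force': array([-0.07233845, -0.34774907, -0.51872015]), 'moment': array([-0.00196675,  0.06030405, -0.02896992]), 'grip_width': 1.0001028815619628}
```

View pics/top0.png

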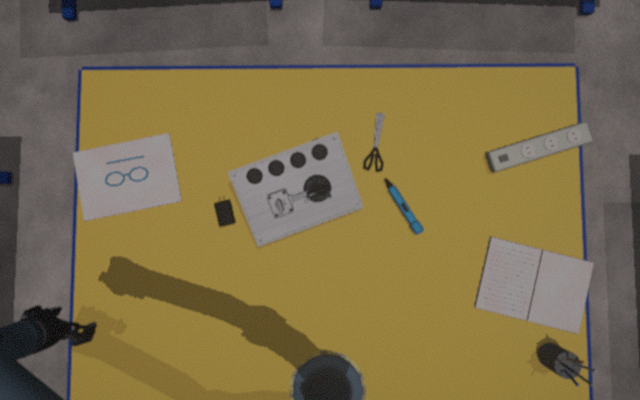

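View pics/side0.png

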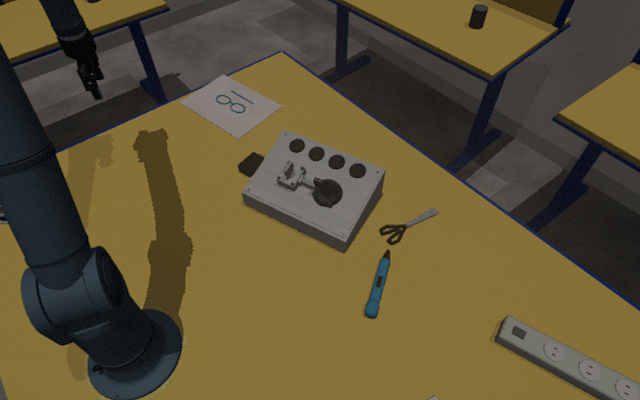

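The top view shows the console with panel corners at about (229,170), (338,133), (362,207) and (259,246), the key at about (279,203) and the isolator at about (317,188). The side view shows the same, with the adaptor, pen and scissors clear of the console. Next I'll enlarge both.

Run:
```python
import cv2,numpy as np
a=cv2.imread("pics/top0.png")[120:260,215:375]; b=cv2.imread("pics/side0.png")[120:260,235:395]
cv2.imwrite("pics/crop.png",np.vstack([cv2.resize(a,None,fx=4,fy=4,interpolation=2)[:,:],]))
cv2.imwrite("pics/cropb.png",cv2.resize(b,None,fx=4,fy=4,interpolation=2))
for n,o in(("top",(215,120)),("side",(235,120))):
    im=cv2.imread(f"pics/{n}0.png"); h=cv2.cvtColor(im,cv2.COLOR_BGR2HSV)
    m=((h[...,1]<60)&(h[...,2]>100)).astype(np.uint8)
    m=cv2.morphologyEx(m,cv2.MORPH_CLOSE,np.ones((3,3)))
    cs=[c for c in cv2.findContours(m,0,1)[0] if cv2.pointPolygonTest(c,(300,210) if n=="top" else (300,215),False)>=0 or cv2.contourArea(c)>3000]
    for c in cs:
        p=cv2.approxPolyDP(cv2.convexHull(c),4,True)[:,0]; print(n,cv2.contourArea(c),p.tolist())
```

```text
top 9066.5 [[337, 132], [362, 207], [258, 245], [228, 172]]
top 19217.5 [[72, 58], [168, 133], [180, 200], [67, 319], [15, 319], [0, 105], [19, 59]]
top 21482.5 [[635, 0], [635, 311], [610, 399], [605, 399], [475, 305], [489, 152], [576, 20], [601, 0]]
top 4370.0 [[268, 20], [299, 0], [339, 0], [412, 49], [415, 60], [281, 63], [269, 38]]
side 3375.0 [[508, 316], [639, 383], [639, 399], [614, 399], [503, 338]]
side 8648.0 [[284, 129], [384, 169], [345, 241], [242, 192]]
side 3210.0 [[180, 102], [223, 74], [281, 106], [238, 138]]
```

View pics/crop.png

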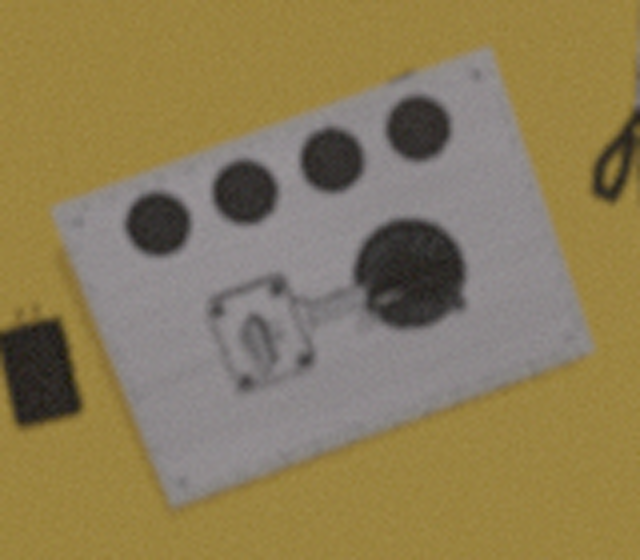

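View pics/cropb.png

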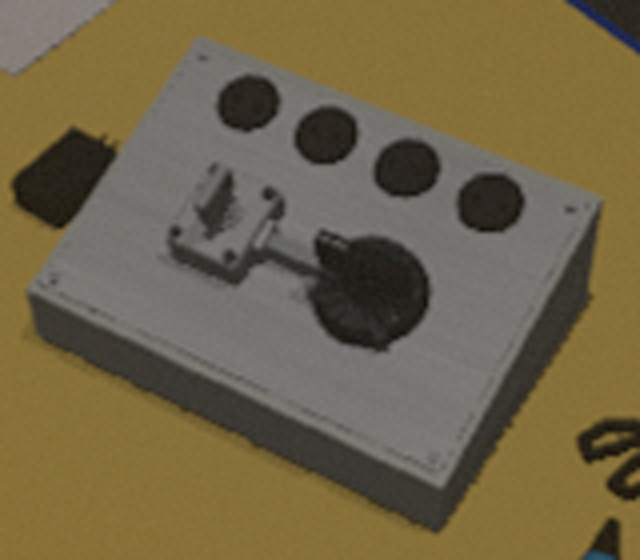

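The panel's corners are sharp in both views: 228,172 / 338,132 / 363,208 / 258,247 in the top view, and 285,129.5 / 385.5,171 / 345,242 / 243,193 in the side view. I'll fit x, y and yaw to them.

```bash
cat > h.py <<'E'
import numpy as np, cv2
from scipy.optimize import least_squares
from scipy.spatial.transform import Rotation as Ro
from station import status, eyes, workorder
def proj(n,P):
    c=eyes.calibration(n); q=(c["R"]@np.atleast_2d(P).T).T+c["t"]; q=q@c["camera_matrix"].T
    return q[:,:2]/q[:,2:]
def panel(p):
    R=(Ro.from_euler('z',p[2])*Ro.from_euler('y',-15,degrees=True)).as_matrix()
    return R,np.array([p[0],p[1],84.5])
def goal(off,phi,PR,Pt,h):
    """tool pose: y along -panel z, jaws (z) along panel-angle phi (clockwise from panel y), TCP at panel point off, height h"""
    y=-PR[:,2]; z=PR@np.array([np.sin(phi),np.cos(phi),0]); x=np.cross(y,z)
    return np.c_[x,y,z], Pt+PR@np.array([off[0],off[1],h])
def delta(R,p):
    o=status.get_obs(); R0=Ro.from_quat(o["orientation"]).as_matrix()
    return R0.T@(p-o["ee_pos"])/10,(Ro.from_matrix(R0.T@R)).as_rotvec()
E
python3 - <<'E'
from h import *
C=np.array([[113.9,160,0],[113.9,-160,0],[-113.9,-160,0],[-113.9,160,0]])
U={"top":np.array([[228,172],[338,131.7],[363,208],[258,246.5]]),"side":np.array([[285,129.5],[385.3,171],[345,241.7],[243,193]])}
def res(p,ns=("top","side")):
    R,t=panel(p); return np.concatenate([(proj(n,C@R.T+t)-U[n]).ravel() for n in ns])
for ns in(("top","side"),("top",),("side",)):
    s=least_squares(res,[650,50,.3],args=(ns,)); print(ns,s.x.round(3),s.fun.reshape(-1,2).round(1).tolist())
    if len(ns)==2: np.save("panel.npy",s.x)
p=np.load("panel.npy");R,t=panel(p)
print(proj("top",np.array([[-15,55,64],[-15,-55,58]])@R.T+t), proj("side",np.array([[-15,55,64],[-15,-55,58]])@R.T+t))
o=status.get_obs();print(Ro.from_quat(o["orientation"]).as_matrix().round(3))
for phi in(0,np.pi):
    G=goal([-15,55],phi,R,t,55+90); print(phi,G[1].round(1),[v.round(3) for v in delta(*G)])
E
```

```text
('top', 'side') [5.70274e+02 8.18410e+01 3.46000e-01] [[0.1, -0.5], [0.4, -0.2], [1.5, 0.0], [0.3, 0.2], [-0.4, -1.1], [0.4, -1.4], [-0.1, 0.7], [-1.7, -0.9]]
('top',) [5.69985e+02 8.34870e+01 3.46000e-01] [[-0.5, -0.4], [-0.2, -0.1], [1.0, 0.1], [-0.3, 0.3]]
('side',) [5.7011e+02 7.9782e+01 3.4600e-01] [[-0.0, -0.7], [0.9, -0.9], [0.4, 1.3], [-1.3, -0.4]]
[[280.66075409 206.51450152]
 [319.66087937 191.89234125]] [[287.48347957 165.92730646]
 [324.66625929 183.29519114]]
[[ 0.92  -0.001  0.391]
 [-0.391 -0.002  0.92 ]
 [ 0.    -1.    -0.002]]
0 [502.7 115.9 220.7] [array([ 41.728,   2.421, -34.585]), array([ 0.1  , -0.743, -0.25 ])]
3.141592653589793 [502.7 115.9 220.7] [array([ 41.728,   2.421, -34.585]), array([0.314, 2.377, 0.126])]
```

Call:
arm_command(
  series=[
    {"grip":0,"x":41.7,"y":2.4,"z":-34.6,"ax":0.1,"ay":-0.743,"az":-0.25},
    {"grip":0,"x":41.7,"y":2.4,"z":-34.6,"ax":0.1,"ay":-0.743,"az":-0.25},
    {"grip":0,"x":41.7,"y":2.4,"z":-34.6,"ax":0.1,"ay":-0.743,"az":-0.25},
    {"grip":0,"x":41.7,"y":2.4,"z":-34.6,"ax":0.1,"ay":-0.743,"az":-0.25},
    {"grip":0,"x":41.7,"y":2.4,"z":-34.6,"ax":0.1,"ay":-0.743,"az":-0.25},
    {"grip":0,"x":41.7,"y":2.4,"z":-34.6,"ax":0.1,"ay":-0.743,"az":-0.25},
    {"grip":0,"x":41.7,"y":2.4,"z":-34.6,"ax":0.1,"ay":-0.743,"az":-0.25},
    {"grip":0,"x":41.7,"y":2.4,"z":-34.6,"ax":0.1,"ay":-0.743,"az":-0.25},
    {"grip":0,"x":41.7,"y":2.4,"z":-34.6,"ax":0.1,"ay":-0.743,"az":-0.25},
    {"grip":0,"x":41.7,"y":2.4,"z":-34.6,"ax":0.1,"ay":-0.743,"az":-0.25},
    {"grip":0,"x":41.7,"y":2.4,"z":-34.6,"ax":0.1,"ay":-0.743,"az":-0.25},
    {"grip":0,"x":41.7,"y":2.4,"z":-34.6,"ax":0.1,"ay":-0.743,"az":-0.25},
  ],
)

```text
t: 1.6
ee_pos: [501.9, 118.4, 221.0]
orientation: [-0.674, -0.213, 0.031, 0.707]
contact_force: [-0.2, -0.0, 1.0]
grip_width: 1.001
```

Run:
```python
from h import *
p=np.load("panel.npy");R,t=panel(p)
for h in(145,80,52):
    print(h,[v.round(3) for v in delta(*goal([-15,55],0,R,t,h))])
o=status.get_obs();print(o["joints"].round(2),o["moment"],o["t"])
a=eyes.camera("top")[100:260,200:380];b=eyes.camera("side")[80:240,220:400]
cv2.imwrite("pics/a1.png",cv2.resize(np.hstack([a,b])[:,:,::-1],None,fx=2.2,fy=2.2,interpolation=2))
```

```text
145 [array([-0.02 ,  0.03 , -0.263]), array([-0.003,  0.002,  0.001])]
80 [array([-0.024,  6.53 , -0.281]), array([-0.003,  0.002,  0.001])]
52 [array([-0.026,  9.33 , -0.288]), array([-0.003,  0.002,  0.001])]
[-0.73 -0.    0.43  2.14 -0.02  0.74  1.63] [-0.06607531  0.30370288 -0.02953321] 1.6
```

View pics/a1.png

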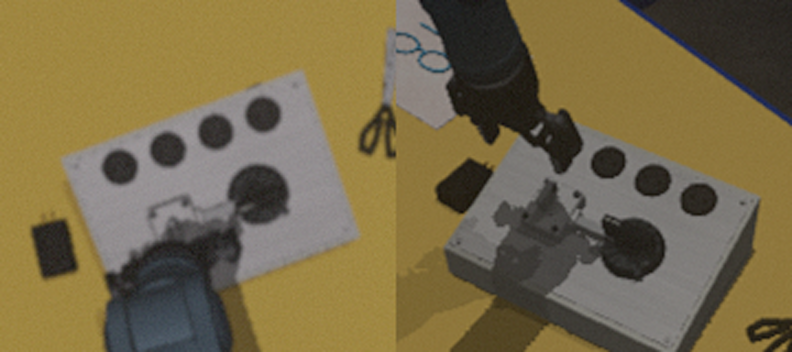

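The gripper hangs over the key, jaws across the bow, and the side view shows nothing in the way. I'll descend.

Call:
arm_command(
  series=[
    {"grip":0,"x":0,"y":4.0,"z":-0.2,"ax":0,"ay":0,"az":0},
    {"grip":0,"x":0,"y":6.5,"z":-0.2,"ax":0,"ay":0,"az":0},
    {"grip":0.3,"x":0,"y":8.2,"z":-0.2,"ax":0,"ay":0,"az":0},
    {"grip":0.5,"x":0,"y":9.3,"z":-0.2,"ax":0,"ay":0,"az":0},
    {"grip":0.6,"x":0,"y":9.3,"z":-0.2,"ax":0,"ay":0,"az":0},
    {"grip":0.6,"x":0,"y":9.3,"z":-0.2,"ax":0,"ay":0,"az":0},
  ],
)

```text
t: 2.45
ee_pos: [526.5, 123.5, 132.2]
orientation: [-0.674, -0.212, 0.029, 0.707]
contact_force: [-0.8, -0.4, 0.1]
grip_width: 0.401
```

Run:
```python
from h import *
p=np.load("panel.npy");R,t=panel(p)
print([v.round(3) for v in delta(*goal([-15,55],0,R,t,52))])
o=status.get_obs();print(o["contact_force"],o["moment"],o["grip_width"])
b=eyes.camera("side")[110:220,240:350]
cv2.imwrite("pics/a2.png",cv2.resize(b[:,:,::-1],None,fx=5,fy=5,interpolation=2))
```

```text
[array([-0.122,  0.106,  0.092]), array([-0.002, -0.   ,  0.003])]
[-0.80143041 -0.3802156   0.08951029] [-0.08786242  0.24824233 -0.01923754] 0.4006600531322235
```

View pics/a2.png

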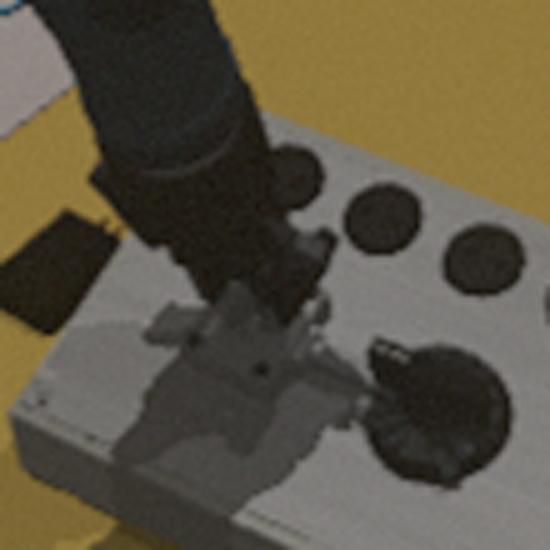

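The fingers straddle the key's bow and nothing touches. I'll trim 1 mm, then close.

Call:
arm_command(
  series=[
    {"grip":0.6,"x":-0.1,"y":0.1,"z":0.1,"ax":0,"ay":0,"az":0},
    {"grip":0.8,"x":-0.1,"y":0.1,"z":0.1,"ax":0,"ay":0,"az":0},
    {"grip":1,"x":-0.1,"y":0.1,"z":0.1,"ax":0,"ay":0,"az":0},
    {"grip":1,"x":-0.1,"y":0.1,"z":0.1,"ax":0,"ay":0,"az":0},
    {"grip":1,"x":-0.1,"y":0.1,"z":0.1,"ax":0,"ay":0,"az":0},
    {"grip":1,"x":-0.1,"y":0.1,"z":0.1,"ax":0,"ay":0,"az":0},
  ],
)

```text
t: 3.25
ee_pos: [524.7, 125.0, 130.6]
orientation: [-0.673, -0.212, 0.03, 0.708]
contact_force: [-4.4, 2.4, 5.2]
grip_width: 0.101
```

```bash
cat > f.py <<'E'
from h import *
R,t=panel(np.load("panel.npy"))
o=status.get_obs(); Rt=Ro.from_quat(o["orientation"]).as_matrix(); z=Rt[:,2]@R
off=R.T@(o["ee_pos"]-t)
print("t",o["t"],"phi",np.arctan2(z[0],z[1]).round(4),"tcp in panel",off.round(1),"F panel",(R.T@o["contact_force"]).round(2),"M panel",(R.T@o["moment"]).round(3),"w",round(o["grip_width"],3),"j7",o["joints"][6].round(3),"eff7",o["effort"][6].round(4))
E
python3 f.py
```

```text
t 3.25 phi 0.0001 tcp in panel [-15.3  56.   51.9] F panel [-1.83  3.79  5.86] M panel [ 0.586  0.583 -0.014] w 0.101 j7 1.786 eff7 0.0307
```

Gripped with small side forces. I'll turn 0.54 rad, which is short of the earliest possible stop.

Call:
arm_command(
  series=[
    {"grip":1,"x":0,"y":0,"z":0,"ax":0,"ay":0.1,"az":0},
    {"grip":1,"x":0,"y":0,"z":0,"ax":0,"ay":0.2,"az":0},
    {"grip":1,"x":0,"y":0,"z":0,"ax":0,"ay":0.3,"az":0},
    {"grip":1,"x":0,"y":0,"z":0,"ax":0,"ay":0.4,"az":0},
    {"grip":1,"x":0,"y":0,"z":0,"ax":0,"ay":0.48,"az":0},
    {"grip":1,"x":0,"y":0,"z":0,"ax":0,"ay":0.54,"az":0},
    {"grip":1,"x":0,"y":0,"z":0,"ax":0,"ay":0.54,"az":0},
    {"grip":1,"x":0,"y":0,"z":0,"ax":0,"ay":0.54,"az":0},
  ],
)

```text
t: 4.25
ee_pos: [524.6, 125.8, 130.7]
orientation: [-0.657, -0.016, -0.151, 0.739]
contact_force: [-5.0, 2.6, 6.0]
grip_width: 0.105
```

```bash
python3 f.py
```

```text
t 4.25 phi 0.5396 tcp in panel [-15.1  56.8  51.9] F panel [-2.18  4.11  6.77] M panel [0.831 0.521 0.008] w 0.105 j7 1.285 eff7 0.0576
```

Call:
arm_command(
  series=[
    {"grip":1,"x":0,"y":0,"z":0,"ax":0,"ay":0.06,"az":0},
    {"grip":1,"x":0,"y":0,"z":0,"ax":0,"ay":0.1,"az":0},
    {"grip":1,"x":0,"y":0,"z":0,"ax":0,"ay":0.1,"az":0},
  ],
)

```text
t: 4.62
ee_pos: [524.6, 126.0, 130.7]
orientation: [-0.648, 0.021, -0.183, 0.739]
contact_force: [-4.4, 3.7, 4.7]
grip_width: 0.099
```

```bash
python3 f.py
```

```text
t 4.625 phi 0.6395 tcp in panel [-15.1  57.   51.9] F panel [-1.54  5.    5.3 ] M panel [ 0.883  0.602 -0.099] w 0.099 j7 1.193 eff7 0.0199
```

```bash
cat > f.py <<'E'
from h import *
R,t=panel(np.load("panel.npy")); L=[]
for i in range(5):
    o=status.get_obs(); Rt=Ro.from_quat(o["orientation"]).as_matrix(); z=Rt[:,2]@R
    L.append(np.r_[np.arctan2(z[0],z[1]),R.T@(o["ee_pos"]-t),R.T@o["contact_force"],R.T@o["moment"],o["grip_width"],o["effort"][6]])
    if i<4: eyes.camera("side")
L=np.array(L);m=L.mean(0)
print("t",o["t"],"phi",m[0].round(4),"tcp",m[1:4].round(1),"F",m[4:7].round(2),"M",m[7:10].round(3),"w",m[10].round(3),"eff7",m[11].round(4),"| Mz",L[:,9].round(3),"eff",L[:,11].round(3))
E
python3 f.py
```

```text
t 4.825 phi 0.6394 tcp [-15.   57.   51.9] F [-1.39  4.76  5.96] M [ 0.862  0.588 -0.079] w 0.104 eff7 0.0463 | Mz [-0.099 -0.045 -0.076 -0.102 -0.075] eff [0.02  0.05  0.054 0.054 0.053]
```

Call:
arm_command(
  series=[
    {"grip":1,"x":0,"y":0,"z":0,"ax":0,"ay":0.03,"az":0},
    {"grip":1,"x":0,"y":0,"z":0,"ax":0,"ay":0.06,"az":0},
    {"grip":1,"x":0,"y":0,"z":0,"ax":0,"ay":0.06,"az":0},
  ],
)

```text
t: 5.2
ee_pos: [524.7, 126.0, 130.7]
orientation: [-0.643, 0.043, -0.203, 0.738]
contact_force: [-4.0, 4.1, 5.1]
grip_width: 0.105
```

```bash
python3 f.py
```

```text
t 5.4 phi 0.6993 tcp [-15.   57.1  51.9] F [-0.77  5.    6.19] M [ 0.908  0.55  -0.051] w 0.104 eff7 0.0441 | Mz [-0.043 -0.094 -0.038 -0.032 -0.051] eff [0.027 0.047 0.049 0.049 0.049]
```

Call:
arm_command(
  series=[
    {"grip":1,"x":0,"y":0,"z":0,"ax":0,"ay":0.03,"az":0},
    {"grip":1,"x":0,"y":0,"z":0,"ax":0,"ay":0.06,"az":0},
    {"grip":1,"x":0,"y":0,"z":0,"ax":0,"ay":0.06,"az":0},
  ],
)

```text
t: 5.78
ee_pos: [524.7, 126.2, 130.7]
orientation: [-0.636, 0.065, -0.222, 0.736]
contact_force: [-4.6, 3.9, 5.3]
grip_width: 0.103
```

```bash
python3 f.py
```

```text
t 5.975 phi 0.7592 tcp [-14.9  57.1  51.9] F [-1.06  5.19  5.84] M [ 0.932  0.511 -0.036] w 0.104 eff7 0.0437 | Mz [-0.026 -0.052  0.006 -0.008 -0.099] eff [0.027 0.047 0.049 0.048 0.048]
```

Call:
arm_command(
  series=[
    {"grip":1,"x":0,"y":0,"z":0,"ax":0,"ay":0.03,"az":0},
    {"grip":1,"x":0,"y":0,"z":0,"ax":0,"ay":0.06,"az":0},
    {"grip":1,"x":0,"y":0,"z":0,"ax":0,"ay":0.06,"az":0},
  ],
)

```text
t: 6.35
ee_pos: [524.7, 126.2, 130.8]
orientation: [-0.629, 0.087, -0.241, 0.734]
contact_force: [-4.1, 4.7, 5.6]
grip_width: 0.108
```

```bash
python3 f.py
```

```text
t 6.55 phi 0.8192 tcp [-14.9  57.2  51.9] F [-1.3   5.38  5.57] M [ 0.922  0.521 -0.058] w 0.105 eff7 0.0439 | Mz [-0.067 -0.044 -0.076 -0.047 -0.054] eff [0.027 0.047 0.049 0.049 0.048]
```

Call:
arm_command(
  series=[
    {"grip":1,"x":0,"y":0,"z":0,"ax":0,"ay":0.03,"az":0},
    {"grip":1,"x":0,"y":0,"z":0,"ax":0,"ay":0.06,"az":0},
    {"grip":1,"x":0,"y":0,"z":0,"ax":0,"ay":0.06,"az":0},
  ],
)

```text
t: 6.92
ee_pos: [524.8, 126.3, 130.8]
orientation: [-0.622, 0.109, -0.259, 0.731]
contact_force: [-3.3, 5.3, 4.9]
grip_width: 0.105
```

```bash
python3 f.py
```

```text
t 7.125 phi 0.8791 tcp [-14.8  57.3  51.9] F [-0.5   5.66  5.49] M [ 0.952  0.493 -0.05 ] w 0.104 eff7 0.0441 | Mz [-0.043 -0.081 -0.028 -0.03  -0.069] eff [0.027 0.047 0.049 0.049 0.049]
```

Call:
arm_command(
  series=[
    {"grip":1,"x":0,"y":0,"z":0,"ax":0,"ay":0.03,"az":0},
    {"grip":1,"x":0,"y":0,"z":0,"ax":0,"ay":0.06,"az":0},
    {"grip":1,"x":0,"y":0,"z":0,"ax":0,"ay":0.06,"az":0},
  ],
)

```text
t: 7.5
ee_pos: [524.9, 126.4, 130.8]
orientation: [-0.614, 0.131, -0.278, 0.727]
contact_force: [-4.7, 4.5, 4.6]
grip_width: 0.106
```

```bash
python3 f.py
```

```text
t 7.7 phi 0.939 tcp [-14.7  57.3  51.9] F [-0.98  5.5   5.44] M [ 0.966  0.445 -0.059] w 0.105 eff7 0.0443 | Mz [-0.03  -0.039 -0.068 -0.1   -0.059] eff [0.027 0.047 0.049 0.049 0.049]
```

Call:
arm_command(
  series=[
    {"grip":1,"x":0,"y":0,"z":0,"ax":0,"ay":0.03,"az":0},
    {"grip":1,"x":0,"y":0,"z":0,"ax":0,"ay":0.06,"az":0},
    {"grip":1,"x":0,"y":0,"z":0,"ax":0,"ay":0.06,"az":0},
  ],
)

```text
t: 8.07
ee_pos: [524.9, 126.5, 130.8]
orientation: [-0.605, 0.153, -0.296, 0.723]
contact_force: [-3.7, 4.8, 4.6]
grip_width: 0.108
```

```bash
python3 f.py
```

```text
t 8.275 phi 0.999 tcp [-14.6  57.4  51.9] F [-0.47  5.8   5.55] M [ 0.989  0.445 -0.072] w 0.104 eff7 0.0446 | Mz [-0.066 -0.097 -0.049 -0.07  -0.08 ] eff [0.027 0.047 0.05  0.049 0.049]
```

Call:
arm_command(
  series=[
    {"grip":1,"x":0,"y":0,"z":0,"ax":0,"ay":0.03,"az":0},
    {"grip":1,"x":0,"y":0,"z":0,"ax":0,"ay":0.06,"az":0},
    {"grip":1,"x":0,"y":0,"z":0,"ax":0,"ay":0.06,"az":0},
  ],
)

```text
t: 8.65
ee_pos: [524.9, 126.6, 130.9]
orientation: [-0.596, 0.174, -0.314, 0.718]
contact_force: [-3.0, 4.9, 4.9]
grip_width: 0.101
```

```bash
python3 f.py
```

```text
t 8.85 phi 1.0589 tcp [-14.5  57.4  51.9] F [-0.36  5.69  4.88] M [ 1.002  0.427 -0.045] w 0.104 eff7 0.0448 | Mz [ 0.007 -0.09  -0.051 -0.059 -0.033] eff [0.028 0.048 0.05  0.05  0.049]
```

Call:
arm_command(
  series=[
    {"grip":1,"x":0,"y":0,"z":0,"ax":0,"ay":0.03,"az":0},
    {"grip":1,"x":0,"y":0,"z":0,"ax":0,"ay":0.06,"az":0},
    {"grip":1,"x":0,"y":0,"z":0,"ax":0,"ay":0.06,"az":0},
  ],
)

```text
t: 9.22
ee_pos: [525.0, 126.6, 130.9]
orientation: [-0.586, 0.196, -0.332, 0.713]
contact_force: [-3.2, 4.2, 5.1]
grip_width: 0.105
```

```bash
python3 f.py
```

```text
t 9.425 phi 1.1185 tcp [-14.4  57.5  51.9] F [-0.09  5.64  4.7 ] M [1.027 0.384 0.002] w 0.103 eff7 -0.0087 | Mz [ 0.027 -0.042  0.023 -0.011  0.011] eff [-0.028 -0.006 -0.003 -0.003 -0.003]
```

The torque just shifted by 0.05 N m in both eff7 and Mz, so this may be the stop. A small step will confirm it.

Call:
arm_command(
  series=[
    {"grip":1,"x":0,"y":0,"z":0,"ax":0,"ay":0.01,"az":0},
    {"grip":1,"x":0,"y":0,"z":0,"ax":0,"ay":0.02,"az":0},
    {"grip":1,"x":0,"y":0,"z":0,"ax":0,"ay":0.02,"az":0},
  ],
)

```text
t: 9.8
ee_pos: [525.0, 126.7, 130.9]
orientation: [-0.583, 0.202, -0.338, 0.711]
contact_force: [-3.2, 5.6, 5.5]
grip_width: 0.103
```

```bash
python3 f.py
```

```text
t 10.0 phi 1.1376 tcp [-14.4  57.5  51.9] F [-0.56  5.6   5.19] M [1.016 0.385 0.12 ] w 0.104 eff7 -0.1354 | Mz [0.147 0.088 0.086 0.149 0.129] eff [-0.138 -0.135 -0.135 -0.135 -0.135]
```

The stop is confirmed: about 0.18 N m over the drag, near 15 N, with the key at about 1.12 rad. I'll ease back slightly, open and lift.

Call:
arm_command(
  series=[
    {"grip":1,"x":0,"y":0,"z":0,"ax":0,"ay":-0.01,"az":0},
    {"grip":1,"x":0,"y":0,"z":0,"ax":0,"ay":-0.015,"az":0},
    {"grip":0.4,"x":0,"y":0,"z":0,"ax":0,"ay":-0.015,"az":0},
    {"grip":0.4,"x":0,"y":0,"z":0,"ax":0,"ay":-0.015,"az":0},
    {"grip":0.4,"x":0,"y":0,"z":0,"ax":0,"ay":-0.015,"az":0},
    {"grip":0.4,"x":0,"y":-2,"z":0,"ax":0,"ay":-0.015,"az":0},
    {"grip":0.4,"x":0,"y":-5,"z":0,"ax":0,"ay":-0.015,"az":0},
    {"grip":0.4,"x":0,"y":-8,"z":0,"ax":0,"ay":-0.015,"az":0},
    {"grip":0.4,"x":0,"y":-8,"z":0,"ax":0,"ay":-0.015,"az":0},
  ],
)

```text
t: 11.12
ee_pos: [507.1, 116.8, 209.8]
orientation: [-0.584, 0.197, -0.336, 0.712]
contact_force: [0.4, 0.3, 0.6]
grip_width: 0.596
```

```bash
python3 f.py
python3 - <<'E'
from h import *
R,t=panel(np.load("panel.npy"))
for h in(130,45): print(h,[v.round(3) for v in delta(*goal([-15,-53],np.pi/2,R,t,h))])
E
```

```text
t 11.325 phi 1.1263 tcp [-15.5  54.6 131.6] F [-0.14  0.28 -0.1 ] M [-0.008  0.287 -0.006] w 0.598 eff7 -0.0294 | Mz [-0.025  0.044 -0.011 -0.003 -0.034] eff [-0.117 -0.03  -0.005  0.002  0.003]
130 [array([ 9.796,  0.034, -4.481]), array([ 0.001,  0.445, -0.001])]
45 [array([ 9.809,  8.534, -4.476]), array([ 0.001,  0.445, -0.001])]
```

Lifted clear. I'll move above the isolator.

Call:
arm_command(
  series=[
    {"grip":0.2,"x":4.9,"y":0,"z":-2.25,"ax":0,"ay":0.15,"az":0},
    {"grip":0.2,"x":9.8,"y":0,"z":-4.5,"ax":0,"ay":0.3,"az":0},
    {"grip":0.2,"x":9.8,"y":0,"z":-4.5,"ax":0,"ay":0.445,"az":0},
    {"grip":0.2,"x":9.8,"y":0,"z":-4.5,"ax":0,"ay":0.445,"az":0},
    {"grip":0.2,"x":9.8,"y":0,"z":-4.5,"ax":0,"ay":0.445,"az":0},
  ],
)

```text
t: 11.95
ee_pos: [542.9, 16.7, 206.7]
orientation: [-0.499, 0.349, -0.454, 0.65]
contact_force: [-0.3, 0.6, 0.5]
grip_width: 0.799
```

```bash
python3 f.py
python3 - <<'E'
from h import *
R,t=panel(np.load("panel.npy"))
for h in(80,45): print(h,[v.round(3) for v in delta(*goal([-15,-53],np.pi/2,R,t,h))])
a=eyes.camera("top")[120:260,215:375];b=eyes.camera("side")[110:250,235:395]
cv2.imwrite("pics/a3.png",cv2.resize(np.hstack([a,b])[:,:,::-1],None,fx=2.5,fy=2.5,interpolation=2))
E
```

```text
t 12.15 phi 1.5676 tcp [-14.2 -52.  130.8] F [0.33 0.39 0.04] M [ 0.012  0.27  -0.011] w 0.8 eff7 0.0068 | Mz [-0.004 -0.023 -0.011 -0.042  0.024] eff [0.004 0.009 0.008 0.007 0.006]
80 [array([ 0.101,  5.112, -0.112]), array([-0.001,  0.002, -0.002])]
45 [array([ 0.109,  8.612, -0.115]), array([-0.001,  0.002, -0.002])]
```

View pics/a3.png

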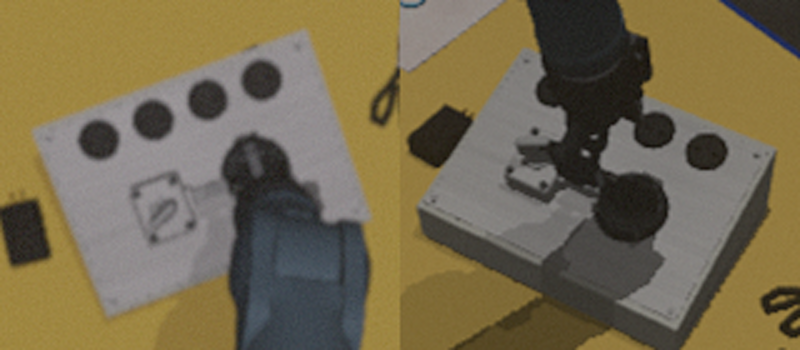

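The key's bow is visibly turned by about 65° at (163,210) in the left half, and the gripper hangs over the isolator. I'll descend and grip the bar.

Call:
arm_command(
  series=[
    {"grip":0.2,"x":0.1,"y":4,"z":-0.1,"ax":0,"ay":0,"az":0},
    {"grip":0.2,"x":0.1,"y":7,"z":-0.1,"ax":0,"ay":0,"az":0},
    {"grip":0.3,"x":0.1,"y":8.5,"z":-0.1,"ax":0,"ay":0,"az":0},
    {"grip":0.5,"x":0.1,"y":8.5,"z":-0.1,"ax":0,"ay":0,"az":0},
    {"grip":0.7,"x":0.1,"y":8.5,"z":-0.1,"ax":0,"ay":0,"az":0},
    {"grip":1,"x":0.1,"y":8.5,"z":-0.1,"ax":0,"ay":0,"az":0},
    {"grip":1,"x":0.1,"y":8.5,"z":-0.1,"ax":0,"ay":0,"az":0},
    {"grip":1,"x":0.1,"y":8.5,"z":-0.1,"ax":0,"ay":0,"az":0},
    {"grip":1,"x":0.1,"y":8.5,"z":-0.1,"ax":0,"ay":0,"az":0},
  ],
)

```text
t: 13.38
ee_pos: [565.2, 22.4, 126.9]
orientation: [-0.497, 0.349, -0.456, 0.651]
contact_force: [-0.5, 0.2, 6.5]
grip_width: 0.155
```

```bash
python3 f.py
```

```text
t 13.575 phi 1.5706 tcp [-13.1 -54.2  47.4] F [1.33 0.13 6.31] M [0.125 0.19  0.077] w 0.151 eff7 -0.0736 | Mz [0.108 0.093 0.062 0.046 0.073] eff [-0.074 -0.074 -0.074 -0.074 -0.074]
```

Call:
arm_command(
  series=[
    {"grip":1,"x":0,"y":0,"z":0,"ax":0,"ay":0.04,"az":0},
    {"grip":1,"x":0,"y":0,"z":0,"ax":0,"ay":0.08,"az":0},
    {"grip":1,"x":0,"y":0,"z":0,"ax":0,"ay":0.08,"az":0},
  ],
)

```text
t: 13.95
ee_pos: [565.1, 22.4, 126.9]
orientation: [-0.478, 0.375, -0.476, 0.636]
contact_force: [0.1, 0.2, 7.2]
grip_width: 0.148
```

```bash
python3 f.py
```

```text
t 14.15 phi 1.6507 tcp [-13.2 -54.2  47.4] F [1.66 0.54 6.75] M [0.113 0.195 0.057] w 0.15 eff7 -0.0662 | Mz [0.045 0.078 0.054 0.085 0.022] eff [-0.086 -0.061 -0.061 -0.061 -0.062]
```

Call:
arm_command(
  series=[
    {"grip":1,"x":0,"y":0,"z":0,"ax":0,"ay":0.04,"az":0},
    {"grip":1,"x":0,"y":0,"z":0,"ax":0,"ay":0.08,"az":0},
    {"grip":1,"x":0,"y":0,"z":0,"ax":0,"ay":0.08,"az":0},
  ],
)

```text
t: 14.52
ee_pos: [565.1, 22.4, 126.9]
orientation: [-0.459, 0.4, -0.494, 0.621]
contact_force: [-0.3, 0.2, 7.1]
grip_width: 0.146
```

```bash
python3 f.py
```

```text
t 14.725 phi 1.7307 tcp [-13.2 -54.2  47.4] F [1.96 0.49 6.72] M [0.123 0.222 0.073] w 0.149 eff7 -0.066 | Mz [0.068 0.131 0.059 0.028 0.08 ] eff [-0.086 -0.06  -0.061 -0.061 -0.062]
```

The isolator is past its play and turning freely. I'll sweep to about 1.40.

Call:
arm_command(
  series=[
    {"grip":1,"x":0,"y":0,"z":0,"ax":0,"ay":0.12,"az":0},
    {"grip":1,"x":0,"y":0,"z":0,"ax":0,"ay":0.24,"az":0},
    {"grip":1,"x":0,"y":0,"z":0,"ax":0,"ay":0.36,"az":0},
    {"grip":1,"x":0,"y":0,"z":0,"ax":0,"ay":0.48,"az":0},
    {"grip":1,"x":0,"y":0,"z":0,"ax":0,"ay":0.6,"az":0},
    {"grip":1,"x":0,"y":0,"z":0,"ax":0,"ay":0.72,"az":0},
    {"grip":1,"x":0,"y":0,"z":0,"ax":0,"ay":0.84,"az":0},
    {"grip":1,"x":0,"y":0,"z":0,"ax":0,"ay":0.96,"az":0},
    {"grip":1,"x":0,"y":0,"z":0,"ax":0,"ay":1.08,"az":0},
    {"grip":1,"x":0,"y":0,"z":0,"ax":0,"ay":1.18,"az":0},
    {"grip":1,"x":0,"y":0,"z":0,"ax":0,"ay":1.24,"az":0},
    {"grip":1,"x":0,"y":0,"z":0,"ax":0,"ay":1.24,"az":0},
  ],
)

```text
t: 16.23
ee_pos: [564.9, 22.5, 126.8]
orientation: [-0.086, 0.687, -0.669, 0.272]
contact_force: [-2.0, 0.6, 8.8]
grip_width: 0.148
```

```bash
python3 f.py
```

```text
t 16.425 phi 2.9712 tcp [-13.4 -54.   47.4] F [0.76 1.28 9.25] M [ 0.275  0.253 -0.002] w 0.15 eff7 0.0059 | Mz [-0.015  0.     0.026 -0.063  0.04 ] eff [-0.019  0.016  0.014  0.011  0.009]
```

Call:
arm_command(
  series=[
    {"grip":1,"x":0,"y":0,"z":0,"ax":0,"ay":0.05,"az":0},
    {"grip":1,"x":0,"y":0,"z":0,"ax":0,"ay":0.1,"az":0},
    {"grip":1,"x":0,"y":0,"z":0,"ax":0,"ay":0.13,"az":0},
    {"grip":1,"x":0,"y":0,"z":0,"ax":0,"ay":0.13,"az":0},
  ],
)

```text
t: 16.92
ee_pos: [564.9, 22.5, 126.9]
orientation: [-0.043, 0.703, -0.673, 0.227]
contact_force: [-1.0, 1.6, 8.3]
grip_width: 0.151
```

```bash
python3 f.py
```

```text
t 17.125 phi 3.1006 tcp [-13.3 -54.   47.4] F [1.22 1.32 8.89] M [0.261 0.264 0.088] w 0.153 eff7 -0.1032 | Mz [0.004 0.123 0.133 0.124 0.054] eff [-0.117 -0.099 -0.099 -0.1   -0.1  ]
```

Call:
arm_command(
  series=[
    {"grip":1,"x":0,"y":0,"z":0,"ax":0,"ay":0.02,"az":0},
    {"grip":1,"x":0,"y":0,"z":0,"ax":0,"ay":0.03,"az":0},
    {"grip":1,"x":0,"y":0,"z":0,"ax":0,"ay":0.03,"az":0},
  ],
)

```text
t: 17.5
ee_pos: [564.9, 22.6, 126.8]
orientation: [-0.033, 0.706, -0.673, 0.217]
contact_force: [-2.0, 0.7, 7.6]
grip_width: 0.152
```

```bash
python3 f.py
```

```text
t 17.7 phi 3.1302 tcp [-13.4 -53.9  47.4] F [0.47 1.2  8.97] M [0.244 0.248 0.188] w 0.149 eff7 -0.1651 | Mz [0.23  0.161 0.183 0.206 0.158] eff [-0.169 -0.164 -0.164 -0.164 -0.165]
```

Call:
arm_command(
  series=[
    {"grip":1,"x":0,"y":0,"z":0,"ax":0,"ay":0.02,"az":0},
    {"grip":1,"x":0,"y":0,"z":0,"ax":0,"ay":0.03,"az":0},
    {"grip":1,"x":0,"y":0,"z":0,"ax":0,"ay":0.03,"az":0},
  ],
)

```text
t: 18.08
ee_pos: [564.9, 22.5, 126.8]
orientation: [-0.023, 0.709, -0.674, 0.207]
contact_force: [-1.8, -0.0, 8.2]
grip_width: 0.147
```

```bash
python3 f.py
```

```text
t 18.275 phi -3.1244 tcp [-13.4 -54.   47.4] F [0.22 1.02 8.77] M [0.243 0.249 0.411] w 0.15 eff7 -0.4002 | Mz [0.443 0.414 0.385 0.409 0.404] eff [-0.405 -0.399 -0.399 -0.399 -0.399]
```

The isolator's stop is felt: torque jumps to 0.40 N m, under about 11 N at the pin, at about 1.57 rad. I'll ease off, open and lift.

Call:
arm_command(
  series=[
    {"grip":1,"x":0,"y":0,"z":0,"ax":0,"ay":-0.02,"az":0},
    {"grip":1,"x":0,"y":0,"z":0,"ax":0,"ay":-0.02,"az":0},
    {"grip":0.4,"x":0,"y":0,"z":0,"ax":0,"ay":-0.02,"az":0},
    {"grip":0.4,"x":0,"y":0,"z":0,"ax":0,"ay":-0.02,"az":0},
    {"grip":0.4,"x":0,"y":0,"z":0,"ax":0,"ay":-0.02,"az":0},
    {"grip":0.4,"x":0,"y":-2,"z":0,"ax":0,"ay":-0.02,"az":0},
    {"grip":0.4,"x":0,"y":-6,"z":0,"ax":0,"ay":-0.02,"az":0},
    {"grip":0.4,"x":0,"y":-12,"z":0,"ax":0,"ay":-0.02,"az":0},
    {"grip":0.4,"x":0,"y":-14,"z":0,"ax":0,"ay":-0.02,"az":0},
    {"grip":0.4,"x":0,"y":-14,"z":0,"ax":0,"ay":-0.02,"az":0},
  ],
)

```text
t: 19.52
ee_pos: [530.3, 13.8, 255.6]
orientation: [-0.037, 0.708, -0.673, 0.21]
contact_force: [-1.3, -0.2, -5.2]
grip_width: 0.602
```

```bash
python3 f.py
python3 - <<'E'
from h import *
a=eyes.camera("top")[120:260,215:375];b=eyes.camera("side")[110:250,235:395]
cv2.imwrite("pics/a4.png",cv2.resize(np.hstack([a,b])[:,:,::-1],None,fx=2.5,fy=2.5,interpolation=2))
E
```

```text
t 19.725 phi 1.8803 tcp [-14.9 -50.9 182. ] F [-0.81 -0.25 -1.31] M [-0.009  0.291  0.006] w 0.601 eff7 0.0126 | Mz [-0.036  0.021  0.02   0.025 -0.002] eff [ 1.421 -0.356 -0.742 -0.219 -0.041]
```

View pics/a4.png

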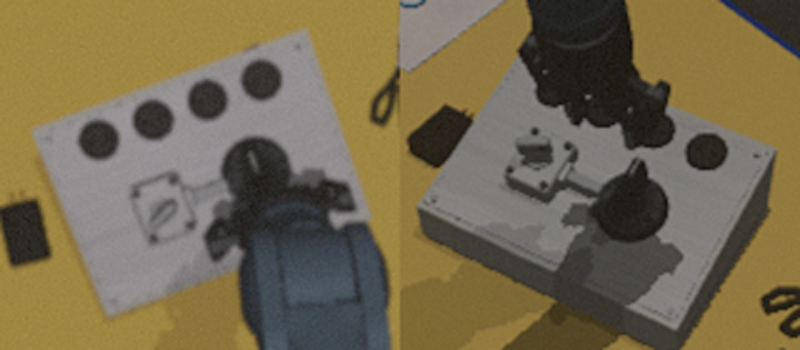

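The handle now stands up the slope with its white line at (255,160), the key is still turned, the bolt is drawn and the gripper is clear of everything. Handing in.

```bash
python3 -c "
from station import workorder,status
print(abs(status.get_obs()['qvel']).max()); print(workorder.hand_in())"
```

```text
0.03334282367333691
the job is handed in; nothing more can be done
None
```

The bench power unit is switched on, and I handed the job in at about 20 s of the 72 s allowed. The hand-in gives no verdict, so the figures below are my own readings.

- **Key:** I turned it in 0.06 rad steps and felt the stop at about 1.12 rad. The final press was about 0.18 N m over the drag, an estimated 15 N on the stop against the 25 N limit. I eased back before letting go.
- **Isolator:** it turned freely past its play, so the bolt was clear. It met its stop pin at about 1.57 rad with 0.40 N m in total, which I put at no more than about 11 N on the pin. I eased off and lifted away.
- **Last checks:** the final pictures show the handle up the slope and the key still turned. The gripper was clear, with forces near zero. In that view the adaptor and the visible part of the scissors look unmoved. The pen was outside it, but the arm never went near it.
- **Disagreements:**
  - Panel position: the two camera views put the panel about 4 mm apart along y. The grip on the key showed the true position about 2.3 mm further along y than my fit.
  - Drag: the torque readings at rest came out below the stated drag values, so I judged both stops by the jump in torque.

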